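# Lock the cap-form stand to its bench rail with a T-bolt

## Robot

A 7-joint arm with a two-finger parallel gripper is mounted at the origin on the work surface. World frame = base frame: x ahead of the robot, y to its left, z up, the work surface at z = 0. Lengths are in m, angles in rad, forces in N, time in s.
With the tool pointing down it reaches from about 0.4 to 0.9 m from the base axis. Payload 5.5 kg.
Tool frame: the origin (TCP) lies at the very end of the fingers, on their centre line; the grasp point (between the pads) lies 19 mm behind it; z points along the fingers, y is the direction in which the jaws open and shut (so a half turn about z gives the same grasp; the last joint's range is limited). The gripper opens to 85 mm and grips with 20 to 120 N. Pads are 22 mm wide; open, the fingers measure 114 mm over their backs; the gripper's body (76 mm by 85 mm) begins 54 mm behind the grasp point. The pads swing forward as they close: fully open they stand 13 mm farther back than shut.
Start: joints at [-0.942, 0.501, -0.427, 1.55, 0.221, 1.138, -0.21], TCP at [0.232, 0.607, 0.231] pointing down, gripper open.
Joint ranges: [-2.88, 2.88], [-0.31, 2.03], [-1.54, 1.56], [0.2, 2.42], [-1.41, 4.55], [0.19, 2.02], [-2.57, 2.57]. Speed limits (rad/s): [2.57, 2.57, 3.14, 3.14, 3.14, 3.14, 3.14].

## Interface

Orientations are given as [roll, pitch, yaw] about the fixed x, y, z axes, in that order (R = Rz(yaw) Ry(pitch) Rx(roll)).
In Python, from plant import env gives the robot as it stands. The module is installed in compiled form; this text tells all that it offers.
- The arm moves only by the shell command python3 -m pendant 'ROWS'. ROWS is JSON, a list of rows, each an object with "dr": the turn, a rotation vector about the tool's x, y, z in units of 5 degrees (1.0 is 5 degrees), a list of three; "slide": the shift along the tool's x, y, z in units of 25 mm (1.0 is 25 mm), a list of three; "hand": the opening in per cent of the stroke, from 0 (shut) to 100 (fully open). In form: [{"dr": [rx, ry, rz], "slide": [x, y, z], "hand": hand}, ...]. A call has 1 to 12 rows; each row shifts and turns the commanded pose from where the row before left it, along the tool's axes as they then stand; what a row does not reach is not made up. A row lasts 1/12 s, in which the tool goes at most 41.7 mm and 7.16 degrees, less where a joint would pass 70% of its speed; a pose out of reach is approached as far as the arm can. A call is refused whole if a number of a shift passes 1 or a number of a turn 1, either way. A call with a gripper value outside its range is refused whole. The fingers move at their own pace and stop on an object; the grip force is fixed at half the most. Time passes only in rows, so rows that do not move let the fingers close. It gives the time, the measured TCP pose, the force and the opening at its end, in the units of the state.
- env.state(): the state, without advancing time (a new reading comes with each control period).
- env.get_image(name): name is "scene" or "top"; returns a dict with "img" (400x640x3 uint8, blue, green, red), "depth" (400x640 float32, m along the optical axis (not along the pixel's ray), 0 where there is no reading), "intrinsics" (3x3 intrinsics, pixels), "dist" ([k1, k2, p1, p2, k3] as OpenCV has them; the pictures are not rectified), "rvec" (rotation vector, rad) and "tvec" (3), from world to camera coordinates, as OpenCV has them. Camera axes: x right, y down, z forward; pixel columns grow to the right and rows downward; lengths in m; the calibration is good to about 2 mm. A picture is of the moment at which its call begins.
- env.hand_in(): hands the job in, once; it reports no verdict.
The state is a dict: "t": time; "qpos": joint angles; "qvel": joint speeds; "tau": joint torques, N m; "ee_pos": TCP position; "tcp_rot": TCP orientation; "ft_force": force on the tool from outside, world axes, zero at the start; "moment": the same for the moment, N m; "finger_gap": opening from 0.0 (shut) to 1.0 (fully open).
Only numpy, scipy, OpenCV 4.12 (cv2) and the standard library are available. Lean on these libraries where they do the work, as an engineer would, in place of code of your own. Each camera call takes 0.05 s, during which the arm holds its last target.

## Task

Take the large T-bolt (the long black bar grip) from the wooden block and lower its head into the open stretch of the rail's slot, head lengthwise along the slot. Slide it along the slot, still lengthwise, fully into the notch in the foot of the cap-form stand, then turn it a quarter turn so that its head locks across the slot, and let go with it standing upright. Leave the smaller T-bolt standing in the block.

Things in the scene. Friction and masses are not known exactly. Their poses are not given: they have to be found in the camera images.
- tbolt_grip (a point): Large T-bolt, 94 mm tall, upright in a wooden block, in line with two other studs 80 mm apart. Point: centre of its black bar grip, on the axis. Bar 48 mm long (x, along the row), 14 thick (y; pinch here, free sides), 40 tall (z up), same after half a turn. Below it a round stem, diameter 14, then a steel head parallel to the bar, 48 x 16, 12 thick, underside 74 mm below the point. 0.15-0.23 kg.
- seat (a point): Place of the bolt's stem in the notch of the stand's steel foot, on the slot's centre line, level with the foot's top, 50 mm over the bench. y: along the slot towards the cap form (post at +240 mm); x across; z up. Foot 10 mm thick, on the rail; notch 28 wide, its mouth at y = -28 mm, its bottom at y = +14. When the bolt stands on the slot's floor, its bar centre is 30 mm above this point.
- slot_open (a point): Middle of the open slot, level with the rail's top, 110 mm from the seat (-y), same axes. Open from y = -89 (end stop, 26 mm high) to +82 mm (foot). Fixed aluminium rail 74 wide; slot 28 wide, edges bevelled 5 mm, lips 10 thick; chamber below 58 wide, 24 high, floor at -34. With the bar centre 40 to 52 mm above this point the head is within the chamber and slides and turns freely, either way.
- small_tbolt_grip (a point): Bystander to leave in its place: a smaller T-bolt, 58 mm tall, in another well of the block. Point: centre of its black bar grip, 26 mm long (x), 14 thick (y), 24 tall. The third stud there, a pin with a round 34 mm knob, is not needed either. Block 270 x 64 x 20 mm, wells 7 mm deep.
Things that resemble listed ones, but are neither listed nor needed, are in the scene too. Leave any red look-alike of the part that bears tbolt_grip alone.

How it is judged:
On the way, in this order (a step that is already met when the one before it is completed fails the run):
1. the large T-bolt's head is down in the open stretch of the slot, clear of the foot, lengthwise along the slot (y of tbolt_grip in the frame of seat between -0.2 and -0.035 m and x of tbolt_grip in the frame of seat between -0.015 and 0.015 m and z of tbolt_grip in the frame of seat below 0.045 m and angle between the x axis of tbolt_grip and the y axis of seat, either way round below 0.4 rad), for 0.1 s.
2. it has been slid fully into the foot's notch, its head still down in the slot and lengthwise (y of tbolt_grip in the frame of seat between -0.021 and 0.02 m and x of tbolt_grip in the frame of seat between -0.015 and 0.015 m and z of tbolt_grip in the frame of seat below 0.045 m and angle between the x axis of tbolt_grip and the y axis of seat, either way round below 0.5 rad), for 0.1 s.
At the end, for the whole second after the job is handed in: The large T-bolt stands upright (within 11 degrees), still, its stem wholly in the foot's notch (at most 21 mm short of the seat point along the slot, within 15 mm across), its head down under the lips, bar and head across the slot within 23 degrees (y of tbolt_grip in the frame of seat between -0.021 and 0.02 m and x of tbolt_grip in the frame of seat between -0.015 and 0.015 m and z of tbolt_grip in the frame of seat below 0.042 m and angle between tbolt_grip's own z axis and vertical below 0.2 rad and angle between the x axis of tbolt_grip and the x axis of seat, either way round below 0.4 rad and linear speed of tbolt below 0.03 m/s); the robot touches nothing.
It fails at once if the small T-bolt is taken or knocked out of its place (distance of small_tbolt_grip from where it was at the start of the episode above 0.035 m).
It also fails if it takes over 45 s, if anything falls off the work surface, if the arm or the gripper's body presses on something with over 40 N, if the wrist force passes 120 N, or if a joint passes its speed limit or range.

## Working session

There is one attempt and no reset: what is moved stays moved. The work goes in short steps, Python scripts to look and compute and a shell command to move; the robot and the scene stay as the last step left them, time stands still between calls to the robot, and variables do not carry over. Pictures are saved under pics/ and viewed, and the job is handed in when it is done.

```bash
mkdir -p pics; cat > h.py <<'E'
import numpy as np, cv2, pickle
from plant import env
def grab(name,tag):
    d=env.get_image(name); pickle.dump(d,open(f'{tag}.pkl','wb')); cv2.imwrite(f'pics/{tag}.png',d['img']); return d
def load(tag): return pickle.load(open(f'{tag}.pkl','rb'))
def ray(d,u,v):
    p=cv2.undistortPoints(np.array([[[u,v]]],float),d['intrinsics'],np.array(d['dist'],float))[0,0]
    R=cv2.Rodrigues(np.array(d['rvec'],float))[0]; t=np.array(d['tvec'],float).ravel()
    return R,t,np.array([p[0],p[1],1.])
def atz(d,u,v,z):
    R,t,p=ray(d,u,v); c=-R.T@t; w=R.T@p; return c+w*(z-c[2])/w[2]
def dep(d,u,v):
    R,t,p=ray(d,u,v); z=d['depth'][int(round(v)),int(round(u))]; return R.T@(p*z-t)
def proj(d,P):
    return cv2.projectPoints(np.array(P,float).reshape(-1,1,3),np.array(d['rvec'],float),np.array(d['tvec'],float),d['intrinsics'],np.array(d['dist'],float))[0][:,0]
def crop(d,u0,v0,u1,v1,s,fn):
    cv2.imwrite('pics/'+fn,cv2.resize(d['img'][v0:v1,u0:u1],None,fx=s,fy=s,interpolation=cv2.INTER_CUBIC))
E
python3 - <<'E'
from h import *
grab('scene','s0');d=grab('top','t0')
print(env.state())
E
```

```text
{'t': 0.1, 'qpos': array([-0.94179096,  0.50175353, -0.42676047,  1.55132883,  0.22077687,
        1.13829999, -0.21029795]), 'qvel': array([ 1.86412038e-03, -1.06349700e-03, -2.18213930e-04, -1.69901913e-03,
       -1.14256434e-03, -4.36208719e-04,  2.54358072e-05]), 'tau': array([-1.19516964e-02, -5.70799184e+01, -5.83904743e+00, -2.81745708e+01,
        1.04955022e-02,  5.43051370e-03,  4.29490150e-07]), 'ee_pos': array([0.23234254, 0.60639499, 0.23036617]), 'tcp_rot': array([-3.13984629e+00, -6.15885988e-05,  2.77578334e+00]), 'ft_force': array([ 0.0702093 , -1.08789425, -0.15723836]), 'moment': array([ 0.03296603, -0.00663044,  0.00183536]), 'finger_gap': 1.001259964990123}
```

View pics/s0.png

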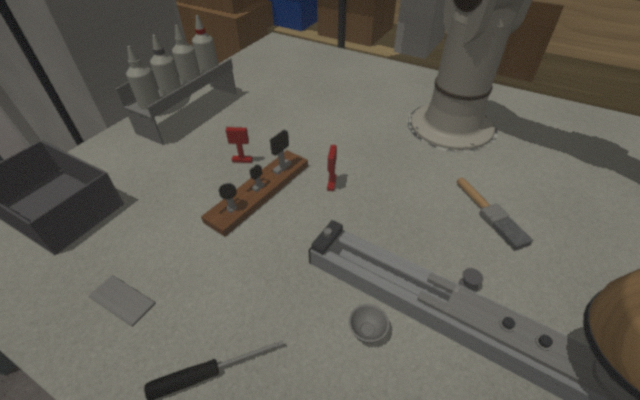

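View pics/t0.png

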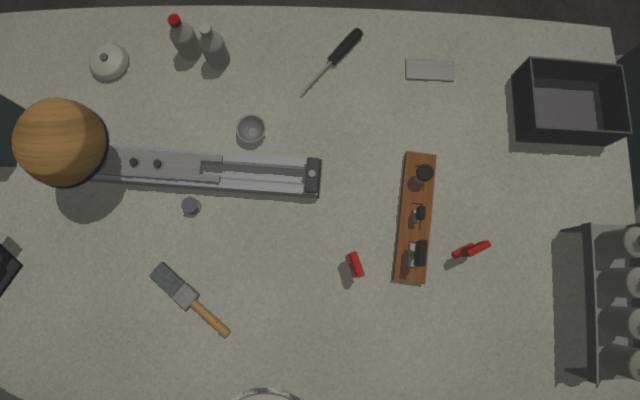

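```bash
python3 - <<'E'
from h import *
for n in('s0','t0'):
    d=load(n); R,t,_=ray(d,0,0); print(n,'cam',-R.T@t); print(proj(d,[[0,0,0],[.5,0,0],[.5,.3,0],[.5,-.3,0],env.state()['ee_pos']]))
d=load('t0');crop(d,340,140,500,300,5,'t0c.png');crop(d,180,130,340,210,5,'t0r.png')
d=load('s0');crop(d,190,110,350,240,5,'s0c.png')
E
```

```text
s0 cam [0.91442347 0.13873638 0.57093465]
[[451.09120333 125.21533571]
 [371.39844248 255.91008263]
 [544.59963268 332.92633785]
 [245.26726915 199.88524394]
 [918.82477016 192.40010853]]
t0 cam [ 0.34274938 -0.09292879  0.85246111]
[[264.54169653 447.21341778]
 [274.97886599 196.85179505]
 [135.22435728 192.70713066]
 [417.94039507 201.22566208]
 [-96.44026836 316.95402656]]
```

View pics/t0c.png

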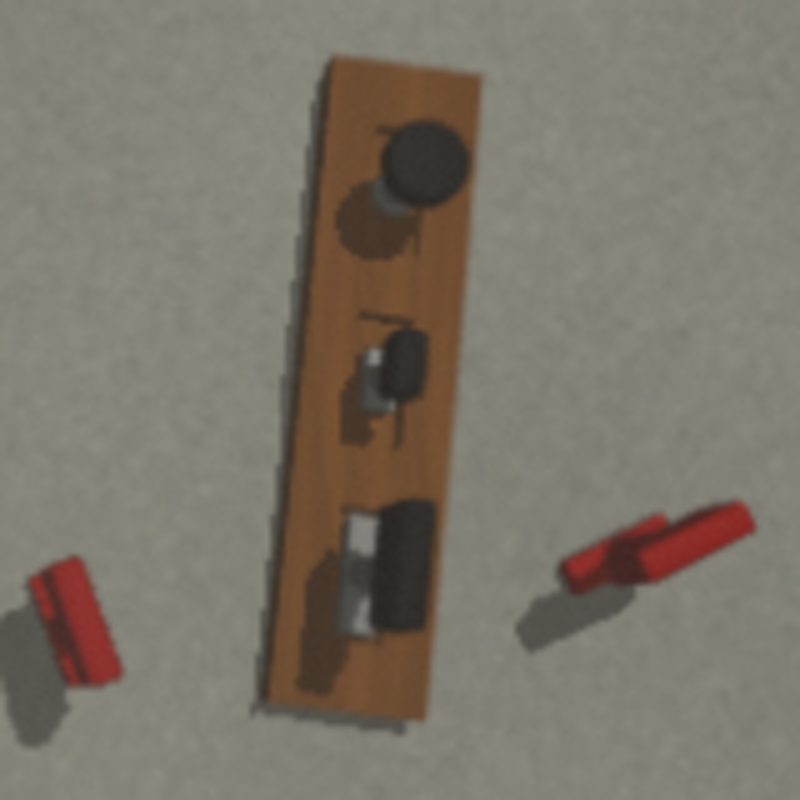

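View pics/s0c.png

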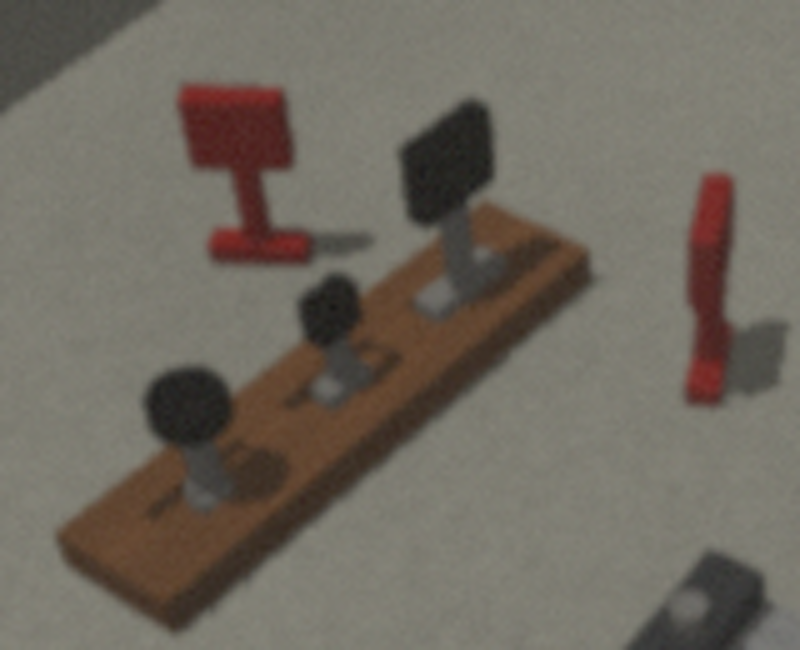

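View pics/t0r.png

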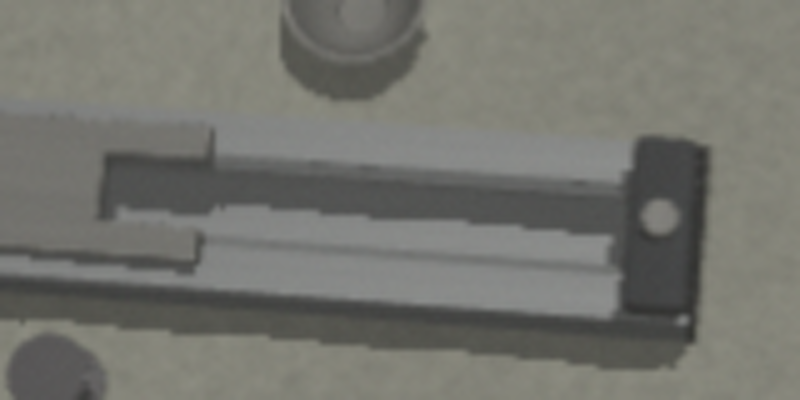

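```bash
python3 - <<'E'
from h import *
def cloud(d,u0,v0,u1,v1):
    out=[];uv=[]
    for v in range(v0,v1):
        for u in range(u0,u1):
            if d['depth'][v,u]>0: out.append(dep(d,u,v));uv.append((u,v))
    return np.array(out),np.array(uv)
for n,b in(('t0',(395,225,435,280)),('s0',(262,122,300,175))):
    d=load(n);P,uv=cloud(d,*b)
    for lo,hi in((.068,.1),(.1,.12)):
        m=(P[:,2]>lo)&(P[:,2]<hi);Q=P[m]
        if m.sum()<8: print(n,m.sum());continue
        r=cv2.minAreaRect((Q[:,:2]*1000).astype(np.float32))
        print(n,lo,m.sum(),Q.mean(0),np.median(Q,0),Q.max(0),r)
d=load('t0')
# block corners in crop
blk=[atz(d,340+x/5-.4,140+y/5-.4,.02) for x,y in((335,56),(481,75),(425,719),(267,702))]
print('block',np.round(blk,4),np.mean(blk,0))
# rail: foot top z .05 ; slot edges at z=.04
f=lambda x,y,z: np.round(atz(d,180+x/5-.4,130+y/5-.4,z),4)
print('foot notch bottom corners',f(106,152,.05),f(100,218,.05))
print('notch mouth',f(212,158,.05),f(201,232,.05), 'outer',f(212,126,.05),f(197,265,.05))
print('slot edges up',f(215,162,.04),f(615,185,.04),'low',f(215,240,.04),f(615,270,.04))
print('rail edges up',f(220,112,.04),f(630,140,.04),'low',f(0,282,.04),f(620,322,.04))
print('stop',f(638,136,.066),f(697,146,.066),f(690,315,.066),f(622,308,.066))
E
```

```text
t0 0.068 97 [ 0.38509268 -0.27532898  0.08470166] [ 0.38513398 -0.27537637  0.08448257] [ 0.40944603 -0.2729908   0.09981581] ((386.1394348144531, -275.49658203125), (3.1790030002593994, 46.812339782714844), 87.3263931274414)
t0 0.1 203 [ 0.38762176 -0.2813011   0.10559634] [ 0.38770643 -0.2810152   0.10576108] [ 0.40968648 -0.27311336  0.10888297] ((386.85198974609375, -281.99969482421875), (14.384034156799316, 47.02994155883789), 83.27167510986328)
s0 0.068 216 [ 0.39169667 -0.27633735  0.08509657] [ 0.39376782 -0.27512797  0.0853912 ] [ 0.41028999 -0.27147404  0.09996698] ((387.1307373046875, -275.6004333496094), (13.531527519226074, 49.42464065551758), 71.15708923339844)
s0 0.1 126 [ 0.38855011 -0.27893708  0.10574713] [ 0.38881928 -0.2782463   0.10666077] [ 0.41031486 -0.27201437  0.10947079] ((386.1647033691406, -280.2554016113281), (14.428753852844238, 47.84040069580078), 81.70487976074219)
block [[ 0.603  -0.2726  0.02  ]
 [ 0.5971 -0.3345  0.02  ]
 [ 0.3303 -0.3076  0.02  ]
 [ 0.3357 -0.244   0.02  ]] [ 0.46650842 -0.28969542  0.02      ]
foot notch bottom corners [0.5617 0.1481 0.05  ] [0.5343 0.1483 0.05  ]
notch mouth [0.5603 0.1047 0.05  ] [0.5297 0.1069 0.05  ] outer [0.5736 0.1057 0.05  ] [0.5162 0.1075 0.05  ]
slot edges up [0.5613 0.1059 0.04  ] [ 0.5564 -0.0571  0.04  ] low [0.5289 0.1035 0.04  ] [ 0.5213 -0.0584  0.04  ]
rail edges up [0.5825 0.1054 0.04  ] [ 0.5754 -0.0624  0.04  ] low [0.5091 0.1902 0.04  ] [ 0.5002 -0.0612  0.04  ]
stop [ 0.5697 -0.0665  0.066 ] [ 0.5663 -0.0898  0.066 ] [ 0.4987 -0.0891  0.066 ] [ 0.5006 -0.0627  0.066 ]
```

```bash
cat >> h.py <<'E'
from scipy.spatial.transform import Rotation as Ro
def go(goal,yawdeg,start=None):
    s=env.state(); R=Ro.from_euler('xyz',s['tcp_rot'])
    p=s['ee_pos'] if start is None else np.array(start)
    G=Ro.from_euler('xyz',[np.pi,0,np.radians(yawdeg)])
    dp=np.array(goal)-p
    print('pos',np.round(p,4),'rpy',np.round(np.degrees(s['tcp_rot']),2),'gap',round(float(s['finger_gap']),3),'t',round(s['t'],2),'F',np.round(s['ft_force'],1))
    print('slide(units, current frame)',np.round(R.inv().apply(dp)/.025,3),' in goal frame',np.round(G.inv().apply(dp)/.025,3))
    print('turn(units)',np.round(np.degrees((R.inv()*G).as_rotvec())/5,3))
E
python3 - <<'E'
from h import *
d=load('t0')
for p in((60,142),(60,110),(20,142),(134,162),(157,163),(190,206),(190,204)): print(p,dep(d,*p),)
go([.43,.08,.26],159)
E
```

```text
(60, 142) [0.53821515 0.33342999 0.22976924]
(60, 110) [0.59348378 0.34230663 0.2306341 ]
(20, 142) [0.53656021 0.40450433 0.23359972]
(134, 162) [0.55151183 0.28178698 0.06043173]
(157, 163) [0.55060459 0.23387408 0.06003493]
(190, 206) [0.47047396 0.1686055  0.02966812]
(190, 204) [0.47443617 0.16867081 0.03053001]
pos [0.2323 0.6064 0.2304] rpy [-179.9    -0.    159.04] gap 1.001 t 0.1 F [ 0.1 -1.1 -0.2]
slide(units, current frame) [-14.915 -16.837  -1.157]  in goal frame [-14.927 -16.824  -1.185]
turn(units) [-0.02  -0.001  0.008]
```

Candidates (top picture): black large T-bolt (418,253), small black T-bolt (419,213), round-knob pin (424,172), red look-alikes (357,265) and (470,248). The crop shows the black long bar at the near end of the block's row, so it is the target.

```bash
python3 -m pendant '[{"dr":[0,0,0],"slide":[-0.6,-0.68,-0.1],"hand":100},{"dr":[0,0,0],"slide":[-0.75,-0.84,-0.1],"hand":100},{"dr":[0,0,0],"slide":[-0.75,-0.84,-0.1],"hand":100},{"dr":[0,0,0],"slide":[-0.75,-0.84,-0.1],"hand":100},{"dr":[0,0,0],"slide":[-0.75,-0.84,-0.1],"hand":100},{"dr":[0,0,0],"slide":[-0.75,-0.84,-0.1],"hand":100},{"dr":[0,0,0],"slide":[-0.75,-0.84,-0.1],"hand":100},{"dr":[0,0,0],"slide":[-0.75,-0.84,-0.1],"hand":100},{"dr":[0,0,0],"slide":[-0.75,-0.84,-0.1],"hand":100},{"dr":[0,0,0],"slide":[-0.75,-0.84,-0.1],"hand":100},{"dr":[0,0,0],"slide":[-0.75,-0.84,-0.1],"hand":100},{"dr":[0,0,0],"slide":[-0.75,-0.84,-0.1],"hand":100}]'
python3 -c "
from h import *
go([.43,.08,.26],159);print(env.state()['qpos'])"
```

```text
t: 1.1
ee_pos: [0.3504, 0.2947, 0.2612]
tcp_rot: [-3.141, -0.0, 2.776]
ft_force: [1.0, 0.1, 0.1]
finger_gap: 1.004
pos [0.3504 0.2947 0.2612] rpy [-1.7998e+02 -2.0000e-02  1.5904e+02] gap 1.004 t 1.1 F [1.  0.1 0.1]
slide(units, current frame) [-6.044 -6.881  0.048]  in goal frame [-6.049 -6.877  0.046]
turn(units) [-0.005 -0.003  0.008]
[-0.44711664  0.10495456 -0.33112152  1.97919267  0.03887467  1.06392762
  0.4095779 ]
```

```bash
python3 -m pendant '[{"dr":[0,0,-0.3],"slide":[-0.75,-0.86,0],"hand":100},{"dr":[0,0,-0.3],"slide":[-0.75,-0.86,0],"hand":100},{"dr":[0,0,-0.3],"slide":[-0.75,-0.86,0],"hand":100},{"dr":[0,0,-0.3],"slide":[-0.75,-0.86,0],"hand":100},{"dr":[0,0,-0.3],"slide":[-0.75,-0.86,0],"hand":100},{"dr":[0,0,-0.3],"slide":[-0.75,-0.86,0],"hand":100},{"dr":[0,0,-0.3],"slide":[-0.6,-0.86,0],"hand":100},{"dr":[0,0,-0.3],"slide":[-0.5,-0.86,0],"hand":100},{"dr":[0,0,-0.3],"slide":[0,-0.86,0],"hand":100},{"dr":[0,0,-0.26],"slide":[0,-0.86,0],"hand":100}]'
python3 -c "
from h import *
go([.3867,-.2815,.18],173.8);print(env.state()['qpos'])"
```

```text
t: 1.93
ee_pos: [0.432, 0.0485, 0.2609]
tcp_rot: [-3.141, -0.001, 3.035]
ft_force: [1.2, -0.1, -1.1]
finger_gap: 1.003
pos [0.432  0.0485 0.2609] rpy [-1.7999e+02 -5.0000e-02  1.7388e+02] gap 1.003 t 1.93 F [ 1.2 -0.1 -1.1]
slide(units, current frame) [  0.39  -13.317   3.238]  in goal frame [  0.375 -13.318   3.236]
turn(units) [-0.002 -0.01   0.016]
[-0.09609556  0.05043763 -0.07992972  2.03458603  0.00450227  1.05757984
  1.28582008]
```

```bash
python3 -m pendant '[{"dr":[0,0,0],"slide":[0,-0.9,0],"hand":100},{"dr":[0,0,0],"slide":[0,-0.9,0],"hand":100},{"dr":[0,0,0],"slide":[0,-0.9,0],"hand":100},{"dr":[0,0,0],"slide":[0,-0.9,0],"hand":100},{"dr":[0,0,0],"slide":[0,-0.9,0],"hand":100},{"dr":[0,0,0],"slide":[0,-0.9,0],"hand":100},{"dr":[0,0,0],"slide":[0,-0.9,0],"hand":100},{"dr":[0,0,0],"slide":[0,-0.9,0],"hand":100},{"dr":[0,0,0],"slide":[0,-0.9,0],"hand":100},{"dr":[0,0,0],"slide":[0,-0.9,0],"hand":100},{"dr":[0,0,0],"slide":[0,-0.9,0],"hand":100},{"dr":[0,0,0],"slide":[0,-0.9,0],"hand":100}]'
python3 -c "
from h import *
go([.3867,-.2815,.18],173.8);print(env.state()['qpos'])"
```

```text
t: 2.93
ee_pos: [0.4026, -0.2195, 0.261]
tcp_rot: [3.141, -0.001, 3.034]
ft_force: [-0.8, 0.2, -0.1]
finger_gap: 1.001
pos [ 0.4026 -0.2195  0.261 ] rpy [ 1.7999e+02 -3.0000e-02  1.7385e+02] gap 1.001 t 2.93 F [-0.8  0.2 -0.1]
slide(units, current frame) [ 0.364 -2.535  3.24 ]  in goal frame [ 0.363 -2.535  3.241]
turn(units) [ 0.003 -0.007  0.01 ]
[ 0.23916101  0.0903012   0.21448445  1.99363381 -0.02203163  1.06045672
  1.92704729]
```

```bash
python3 -m pendant '[{"dr":[0,0,0],"slide":[0.12,-0.84,0.8],"hand":100},{"dr":[0,0,0],"slide":[0.12,-0.84,0.8],"hand":100},{"dr":[0,0,0],"slide":[0.12,-0.84,0.8],"hand":100},{"dr":[0,0,0],"slide":[0,0,0.8],"hand":100},{"dr":[0,0,0],"slide":[0,0,0],"hand":100},{"dr":[0,0,0],"slide":[0,0,0],"hand":100}]'
python3 - <<'E'
from h import *
go([.3867,-.2815,.072],173.8)
d=grab('scene','s1');crop(d,190,60,350,200,5,'s1c.png')
d=grab('top','t1');crop(d,340,140,500,300,4,'t1c.png')
E
```

```text
t: 3.43
ee_pos: [0.3864, -0.2795, 0.1804]
tcp_rot: [3.14, -0.003, 3.034]
ft_force: [0.5, -0.1, 0.4]
finger_gap: 0.998
pos [ 0.3864 -0.2795  0.1804] rpy [179.91  -0.18 173.82] gap 0.998 t 3.43 F [ 0.5 -0.1  0.4]
slide(units, current frame) [-0.034 -0.084  4.335]  in goal frame [-0.02  -0.078  4.335]
turn(units) [ 0.017 -0.036  0.005]
```

View pics/s1c.png

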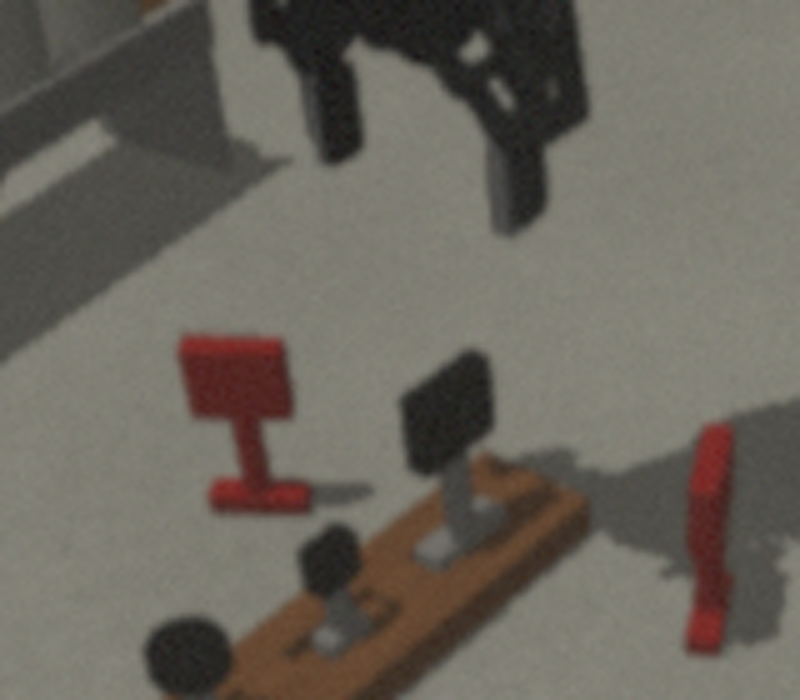

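View pics/t1c.png

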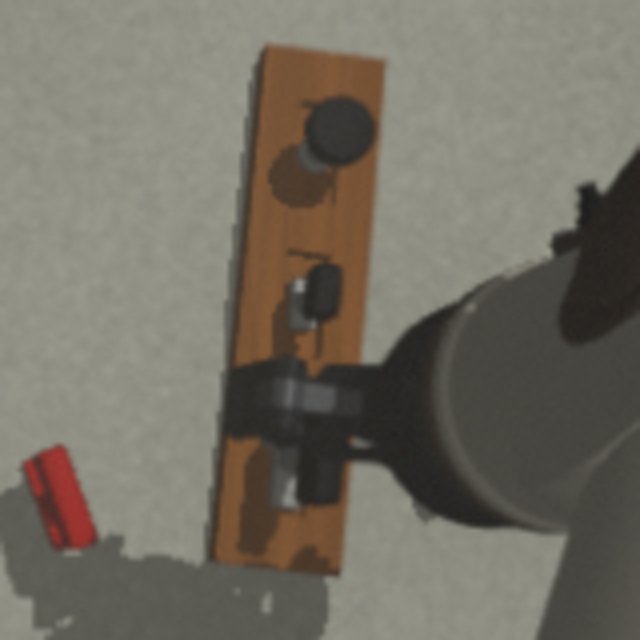

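The crops show the open gripper above and in line with the black long bar (scene ≈(280,143)), with the red look-alikes well outside the fingers. I'm descending.

```bash
python3 -m pendant '[{"dr":[0,0,0],"slide":[-0.02,-0.08,0.7],"hand":100},{"dr":[0,0,0],"slide":[0,0,0.7],"hand":100},{"dr":[0,0,0],"slide":[0,0,0.7],"hand":100},{"dr":[0,0,0],"slide":[0,0,0.7],"hand":100},{"dr":[0,0,0],"slide":[0,0,0.7],"hand":100},{"dr":[0,0,0],"slide":[0,0,0.5],"hand":100},{"dr":[0,0,0],"slide":[0,0,0.4],"hand":100},{"dr":[0,0,0],"slide":[0,0,0],"hand":100},{"dr":[0,0,0],"slide":[0,0,0],"hand":100}]'
python3 -c "
from h import *
go([.3867,-.2815,.070],173.8)"
```

```text
t: 4.28
ee_pos: [0.3884, -0.2822, 0.0719]
tcp_rot: [-3.142, 0.001, 3.035]
ft_force: [-0.0, -0.2, 0.5]
finger_gap: 1.002
pos [ 0.3884 -0.2822  0.0719] rpy [-1.8000e+02  4.0000e-02  1.7389e+02] gap 1.002 t 4.28 F [-0.  -0.2  0.5]
slide(units, current frame) [0.07  0.02  0.075]  in goal frame [0.07  0.02  0.075]
turn(units) [-0.     0.007  0.017]
```

Close.

```bash
python3 -m pendant '[{"dr":[0,0,0],"slide":[0.07,0.02,0.06],"hand":60},{"dr":[0,0,0],"slide":[0,0,0],"hand":30},{"dr":[0,0,0],"slide":[0,0,0],"hand":0},{"dr":[0,0,0],"slide":[0,0,0],"hand":0},{"dr":[0,0,0],"slide":[0,0,0],"hand":0},{"dr":[0,0,0],"slide":[0,0,0],"hand":0},{"dr":[0,0,0],"slide":[0,0,0],"hand":0},{"dr":[0,0,0],"slide":[0,0,0],"hand":0},{"dr":[0,0,0],"slide":[0,0,0],"hand":0},{"dr":[0,0,0],"slide":[0,0,0],"hand":0}]'
python3 -c "
from h import *
go([.3867,-.2815,.230],173.8)"
```

```text
t: 5.12
ee_pos: [0.3862, -0.2817, 0.0701]
tcp_rot: [-3.142, 0.0, 3.034]
ft_force: [-0.7, 0.2, 5.7]
finger_gap: 0.157
pos [ 0.3862 -0.2817  0.0701] rpy [-1.8000e+02  2.0000e-02  1.7384e+02] gap 0.157 t 5.12 F [-0.7  0.2  5.7]
slide(units, current frame) [-0.021  0.012 -6.396]  in goal frame [-0.019  0.012 -6.396]
turn(units) [-0.     0.004  0.008]
```

```bash
python3 -m pendant '[{"dr":[0,0,0],"slide":[0,0,-0.2],"hand":0},{"dr":[0,0,0],"slide":[0,0,-0.4],"hand":0},{"dr":[0,0,0],"slide":[0,0,-0.6],"hand":0},{"dr":[0,0,0],"slide":[0,0,-0.6],"hand":0},{"dr":[0,0,0],"slide":[0,0,-0.6],"hand":0},{"dr":[0,0,0],"slide":[0,0,-0.6],"hand":0},{"dr":[0,0,0],"slide":[0,0,-0.6],"hand":0},{"dr":[0,0,0],"slide":[0,0,-0.6],"hand":0},{"dr":[0,0,0],"slide":[0,0,-0.4],"hand":0},{"dr":[0,0,0],"slide":[0,0,-0.2],"hand":0},{"dr":[0,0,0],"slide":[0,0,0],"hand":0}]'
python3 -c "
from h import *
go([.5421,.0241,.19],87.85);print(env.state()['qpos'])
d=grab('scene','s2');crop(d,190,40,350,200,5,'s2c.png')"
```

```text
t: 6.03
ee_pos: [0.3866, -0.2821, 0.191]
tcp_rot: [-3.141, 0.002, 3.034]
ft_force: [-0.6, 0.1, -1.2]
finger_gap: 0.157
pos [ 0.3866 -0.2821  0.191 ] rpy [-1.7995e+02  1.2000e-01  1.7384e+02] gap 0.157 t 6.03 F [-0.6  0.1 -1.2]
slide(units, current frame) [-4.87  12.843  0.04 ]  in goal frame [12.471  5.756  0.04 ]
turn(units) [1.1000e-02 2.6000e-02 1.7199e+01]
[ 0.33551084  0.21499247  0.27012672  2.03132396 -0.07301547  0.90191088
  2.10825024]
```

View pics/s2c.png

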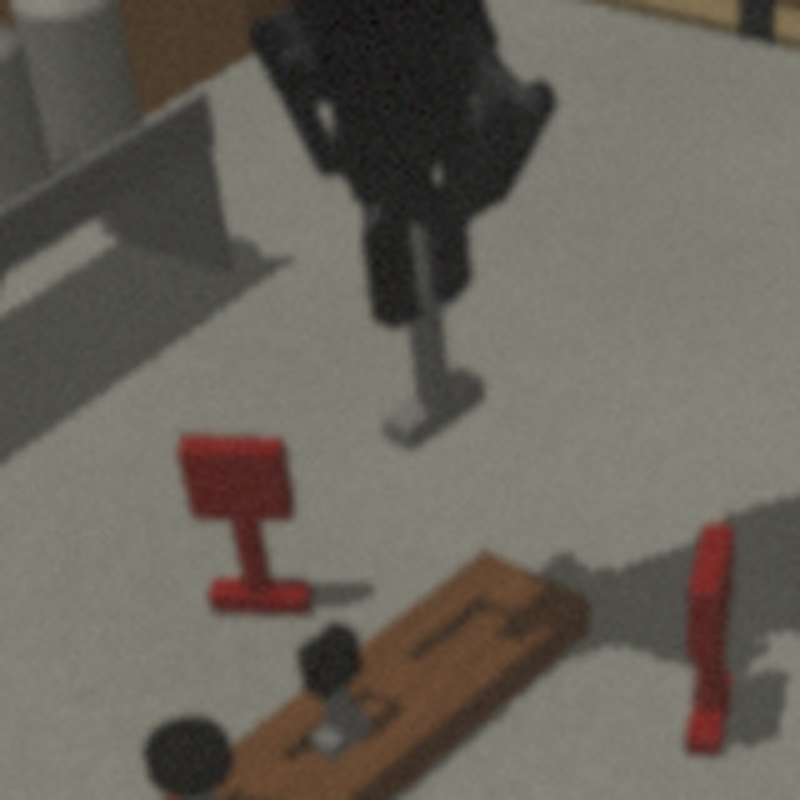

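```bash
python3 -m pendant '[{"dr":[0,0,0],"slide":[-0.2,0.4,0],"hand":0},{"dr":[0,0,0],"slide":[-0.3,0.8,0],"hand":0},{"dr":[0,0,0],"slide":[-0.34,0.9,0],"hand":0},{"dr":[0,0,0],"slide":[-0.34,0.9,0],"hand":0},{"dr":[0,0,0],"slide":[-0.34,0.9,0],"hand":0},{"dr":[0,0,0],"slide":[-0.34,0.9,0],"hand":0},{"dr":[0,0,0],"slide":[-0.34,0.9,0],"hand":0},{"dr":[0,0,0],"slide":[-0.34,0.9,0],"hand":0},{"dr":[0,0,0],"slide":[-0.34,0.9,0],"hand":0},{"dr":[0,0,0],"slide":[-0.34,0.9,0],"hand":0},{"dr":[0,0,0],"slide":[-0.34,0.9,0],"hand":0},{"dr":[0,0,0],"slide":[-0.34,0.9,0],"hand":0}]' | head -2
python3 -m pendant '[{"dr":[0,0,0],"slide":[-0.34,0.9,0],"hand":0},{"dr":[0,0,0],"slide":[-0.34,0.9,0],"hand":0},{"dr":[0,0,0],"slide":[-0.2,0.6,0],"hand":0},{"dr":[0,0,0.6],"slide":[0,0.3,0],"hand":0},{"dr":[0,0,1],"slide":[0,0,0],"hand":0},{"dr":[0,0,1],"slide":[0,0,0],"hand":0},{"dr":[0,0,1],"slide":[0,0,0],"hand":0},{"dr":[0,0,1],"slide":[0,0,0],"hand":0},{"dr":[0,0,1],"slide":[0,0,0],"hand":0},{"dr":[0,0,1],"slide":[0,0,0],"hand":0},{"dr":[0,0,1],"slide":[0,0,0],"hand":0},{"dr":[0,0,1],"slide":[0,0,0],"hand":0}]'
python3 -c "
from h import *
go([.5421,.0241,.15],87.85);print(env.state()['qpos'])"
```

```text
t: 7.08
ee_pos: [0.5098, -0.0374, 0.1885]
t: 8.08
ee_pos: [0.5384, 0.0261, 0.1883]
tcp_rot: [-3.139, -0.001, 2.279]
ft_force: [0.7, 0.1, -0.8]
finger_gap: 0.154
pos [0.5384 0.0261 0.1883] rpy [-1.7987e+02 -8.0000e-02  1.3060e+02] gap 0.154 t 8.08 F [ 0.7  0.1 -0.8]
slide(units, current frame) [-0.157  0.063  1.532]  in goal frame [-0.073  0.149  1.532]
turn(units) [-3.10e-02 -6.00e-03  8.55e+00]
[-0.2635841   0.32469757  0.19949246  1.88819875 -0.07815039  0.93887093
  0.680701  ]
```

```bash
python3 -m pendant '[{"dr":[0,0,1],"slide":[0,0,0.2],"hand":0},{"dr":[0,0,1],"slide":[0,0,0.3],"hand":0},{"dr":[0,0,1],"slide":[0,0,0.3],"hand":0},{"dr":[0,0,1],"slide":[0,0,0.3],"hand":0},{"dr":[0,0,1],"slide":[0,0,0.2],"hand":0},{"dr":[0,0,1],"slide":[0,0,0],"hand":0},{"dr":[0,0,1],"slide":[0,0,0],"hand":0},{"dr":[0,0,1],"slide":[-0.07,0.15,0],"hand":0},{"dr":[0,0,0.45],"slide":[0,0,0],"hand":0},{"dr":[0,0,0],"slide":[0,0,0],"hand":0},{"dr":[0,0,0],"slide":[0,0,0],"hand":0}]'
python3 -c "
from h import *
go([.5421,.0241,.065],87.85)
d=grab('scene','s3');crop(d,290,100,490,340,3,'s3c.png')
d=grab('top','t3');crop(d,180,100,340,260,4,'t3c.png')"
```

```text
t: 9.0
ee_pos: [0.5425, 0.0248, 0.1562]
tcp_rot: [-3.139, 0.001, 1.548]
ft_force: [0.1, 0.1, -0.6]
finger_gap: 0.159
pos [0.5425 0.0248 0.1562] rpy [-1.7988e+02  3.0000e-02  8.8690e+01] gap 0.159 t 9.0 F [ 0.1  0.1 -0.6]
slide(units, current frame) [-0.027 -0.008  3.648]  in goal frame [-0.029 -0.015  3.648]
turn(units) [-0.024  0.007  0.167]
```

View pics/s3c.png

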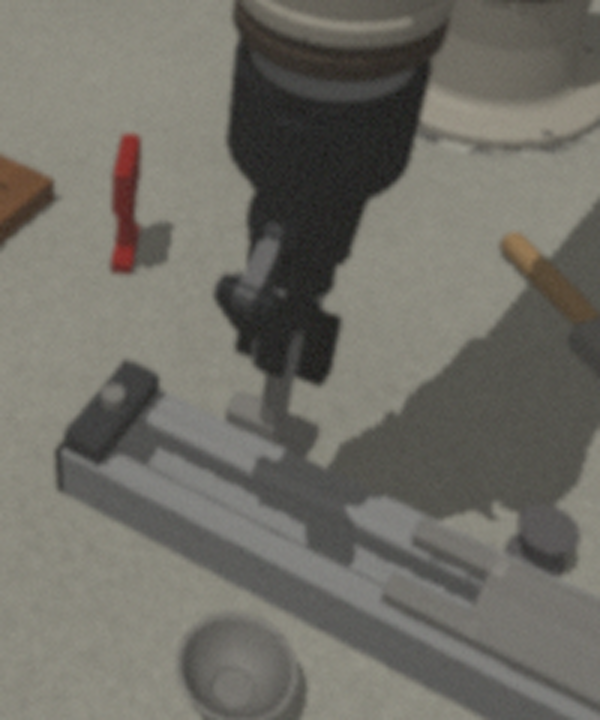

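View pics/t3c.png

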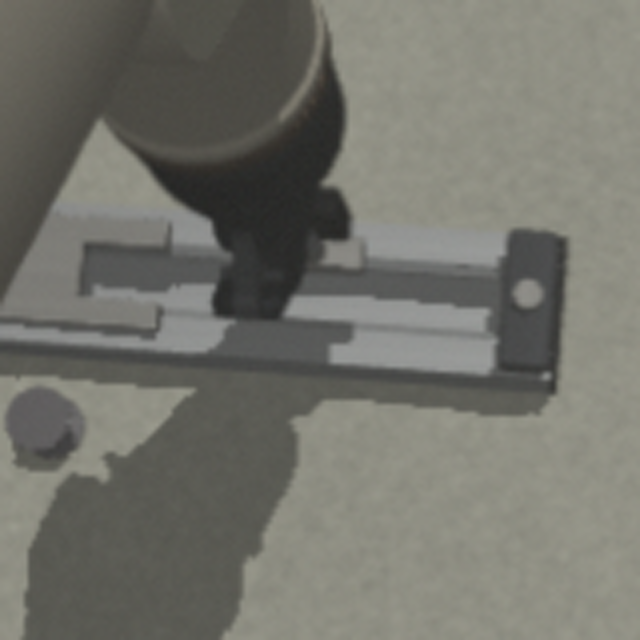

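```bash
python3 - <<'E'
from h import *
y=np.array([.0375,.9993,0]);x=np.array([.9993,-.0375,0])
for tag,u0,v0,s in(('t3',180,100,4),('s3',290,100,3)):
    d=load(tag);c=np.array([.5425,.0248,0])
    P=[c-.024*y+sx*.008*x+[0,0,z] for z in(.099,.111) for sx in(-1,1)]
    print(tag,np.round((proj(d,P)+.5-[u0,v0])*s,0).tolist())
    S=np.array([.5462,.134,0]); Q=[S+yy*y+sx*.014*x+[0,0,z] for yy,z in((-.18,.04),(-.04,.04),(-.028,.05),(.014,.05)) for sx in(-1,1)]
    print(np.round((proj(d,Q)+.5-[u0,v0])*s,0).tolist())
E
```

```text
t3 [[362.0, 280.0], [365.0, 247.0], [359.0, 273.0], [362.0, 240.0]]
[[467.0, 327.0], [471.0, 273.0], [190.0, 309.0], [196.0, 256.0], [162.0, 303.0], [168.0, 249.0], [80.0, 298.0], [86.0, 244.0]]
s3 [[237.0, 403.0], [223.0, 422.0], [239.0, 389.0], [225.0, 408.0]]
[[165.0, 428.0], [141.0, 460.0], [384.0, 534.0], [364.0, 571.0], [408.0, 533.0], [389.0, 571.0], [484.0, 569.0], [466.0, 609.0]]
```

Both views match the predicted head corners to about 1–2 px: the head is lengthwise over the open slot, with its end at top-crop (363,250) and scene-crop (232,405). I'm lowering it.

```bash
python3 -m pendant '[{"dr":[0,0,0.17],"slide":[0,0,0.3],"hand":0},{"dr":[0,0,0],"slide":[0,0,0.4],"hand":0},{"dr":[0,0,0],"slide":[0,0,0.4],"hand":0},{"dr":[0,0,0],"slide":[0,0,0.3],"hand":0},{"dr":[0,0,0],"slide":[0,0,0.3],"hand":0},{"dr":[0,0,0],"slide":[0,0,0.2],"hand":0},{"dr":[0,0,0],"slide":[0,0,0.2],"hand":0},{"dr":[0,0,0],"slide":[0,0,0.2],"hand":0}]'
python3 -c "
from h import *
go([.5421,.0241,.067],87.85)"
```

```text
t: 9.77
ee_pos: [0.5434, 0.0248, 0.0992]
tcp_rot: [-3.142, 0.0, 1.531]
ft_force: [-0.5, -0.1, -1.6]
finger_gap: 0.158
pos [0.5434 0.0248 0.0992] rpy [-180.      0.     87.74] gap 0.158 t 9.77 F [-0.5 -0.1 -1.6]
slide(units, current frame) [-0.029 -0.051  1.29 ]  in goal frame [-0.029 -0.051  1.29 ]
turn(units) [-0.     0.001 -0.022]
```

```bash
python3 -m pendant '[{"dr":[0,0,0],"slide":[0,-0.05,0.2],"hand":0},{"dr":[0,0,0],"slide":[0,0,0.2],"hand":0},{"dr":[0,0,0],"slide":[0,0,0.2],"hand":0},{"dr":[0,0,0],"slide":[0,0,0.2],"hand":0},{"dr":[0,0,0],"slide":[0,0,0.2],"hand":0},{"dr":[0,0,0],"slide":[0,0,0.15],"hand":0},{"dr":[0,0,0],"slide":[0,0,0],"hand":0},{"dr":[0,0,0],"slide":[0,0,0],"hand":0}]'
python3 -c "
from h import *
go([.5421,.0241,.067],87.85)
d=grab('scene','s4');crop(d,290,100,490,340,3,'s4c.png')
go([.5462,.134,.067],87.85)"
```

```text
t: 10.43
ee_pos: [0.5419, 0.0248, 0.0708]
tcp_rot: [-3.141, 0.0, 1.531]
ft_force: [-0.1, -0.4, -2.1]
finger_gap: 0.156
pos [0.5419 0.0248 0.0708] rpy [-179.97    0.     87.74] gap 0.156 t 10.43 F [-0.1 -0.4 -2.1]
slide(units, current frame) [-0.029  0.008  0.152]  in goal frame [-0.029  0.008  0.152]
turn(units) [-0.006  0.001 -0.022]
pos [0.5421 0.0248 0.071 ] rpy [-180.      0.     87.74] gap 0.157 t 10.48 F [-0.7  0.3 -0.1]
slide(units, current frame) [ 4.371 -0.009  0.161]  in goal frame [ 4.371 -0.     0.161]
turn(units) [-0.001  0.    -0.023]
```

View pics/s4c.png

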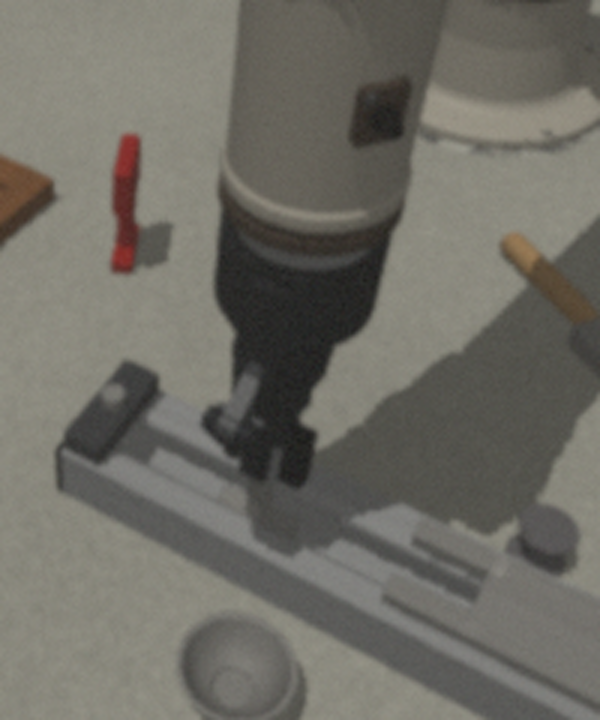

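The head is down in the slot (scene crop ≈(275,500)), with no contact force. I'm lowering it slightly, then sliding.

```bash
python3 -m pendant '[{"dr":[0,0,0],"slide":[0,0,0.1],"hand":0},{"dr":[0,0,0],"slide":[0.2,0,0],"hand":0},{"dr":[0,0,0],"slide":[0.4,0,0],"hand":0},{"dr":[0,0,0],"slide":[0.4,0,0],"hand":0},{"dr":[0,0,0],"slide":[0.4,0,0],"hand":0},{"dr":[0,0,0],"slide":[0.4,0,0],"hand":0},{"dr":[0,0,0],"slide":[0.4,0,0],"hand":0},{"dr":[0,0,0],"slide":[0.2,0,0],"hand":0}]'
python3 -c "
from h import *
go([.5462,.134,.067],87.85)
"
```

```text
t: 11.15
ee_pos: [0.5444, 0.0876, 0.0685]
tcp_rot: [-3.142, -0.001, 1.534]
ft_force: [-0.1, -0.1, -0.7]
finger_gap: 0.157
pos [0.5444 0.0876 0.0685] rpy [-1.800e+02 -6.000e-02  8.789e+01] gap 0.157 t 11.15 F [-0.1 -0.1 -0.7]
slide(units, current frame) [1.857 0.004 0.063]  in goal frame [1.857 0.002 0.061]
turn(units) [-0.    -0.011  0.008]
```

```bash
python3 -m pendant '[{"dr":[0,0,0],"slide":[0.3,0,0],"hand":0},{"dr":[0,0,0],"slide":[0.4,0,0],"hand":0},{"dr":[0,0,0],"slide":[0.4,0,0],"hand":0},{"dr":[0,0,0],"slide":[0.3,0,0],"hand":0},{"dr":[0,0,0],"slide":[0.2,0,0],"hand":0},{"dr":[0,0,0],"slide":[0.1,0,0],"hand":0},{"dr":[0,0,0],"slide":[0.1,0,0],"hand":0},{"dr":[0,0,0],"slide":[0,0,0],"hand":0},{"dr":[0,0,0],"slide":[0,0,0],"hand":0}]'
python3 -c "
from h import *
go([.5462,.134,.067],87.85)
d=grab('scene','s5');crop(d,340,140,540,360,3,'s5c.png')
d=grab('top','t5');crop(d,120,100,280,260,4,'t5c.png')
"
```

```text
t: 11.9
ee_pos: [0.5462, 0.1294, 0.0685]
tcp_rot: [-3.141, 0.0, 1.531]
ft_force: [0.2, -0.5, -2.3]
finger_gap: 0.158
pos [0.5462 0.1294 0.0685] rpy [-1.7999e+02  2.0000e-02  8.7720e+01] gap 0.158 t 11.9 F [ 0.2 -0.5 -2.3]
slide(units, current frame) [ 0.185 -0.007  0.06 ]  in goal frame [ 0.185 -0.007  0.06 ]
turn(units) [-0.001  0.003 -0.026]
```

View pics/s5c.png

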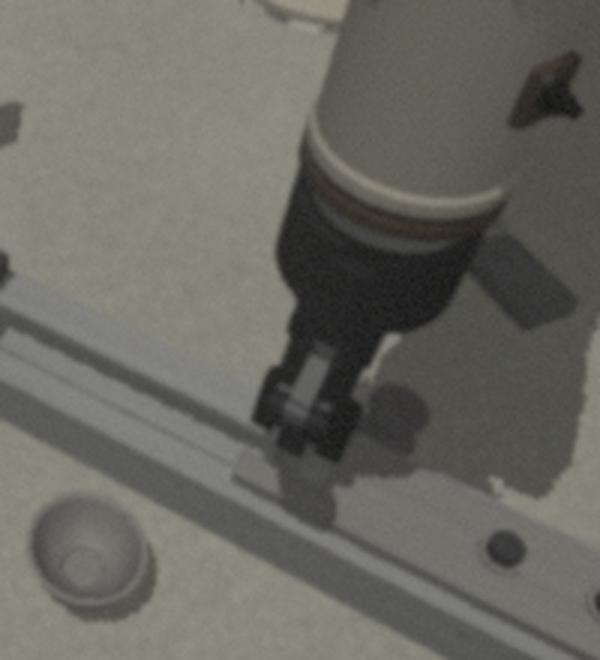

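View pics/t5c.png

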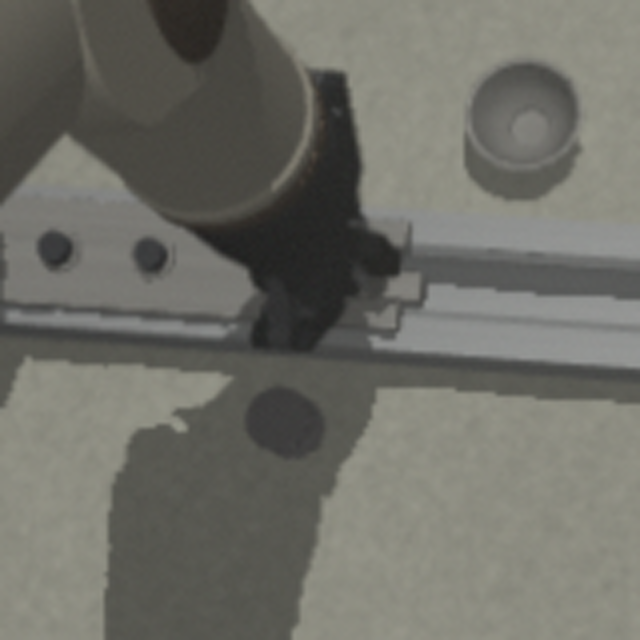

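```bash
python3 -m pendant '[{"dr":[0,0,0],"slide":[0.1,0,0],"hand":0},{"dr":[0,0,0],"slide":[0,0,0],"hand":0},{"dr":[0,0,-0.3],"slide":[0,0,0],"hand":0},{"dr":[0,0,-0.6],"slide":[0,0,0],"hand":0},{"dr":[0,0,-0.8],"slide":[0,0,0],"hand":0},{"dr":[0,0,-0.8],"slide":[0,0,0],"hand":0},{"dr":[0,0,-0.8],"slide":[0,0,0],"hand":0},{"dr":[0,0,-0.8],"slide":[0,0,0],"hand":0},{"dr":[0,0,-0.8],"slide":[0,0,0],"hand":0},{"dr":[0,0,-0.8],"slide":[0,0,0],"hand":0}]'
python3 -c "
from h import *
print(env.state()['moment'],env.state()['qpos'])
go([.5462,.134,.067],177.85)"
```

```text
t: 12.83
ee_pos: [0.5463, 0.1321, 0.0685]
tcp_rot: [-3.142, 0.0, 2.033]
ft_force: [0.1, 0.4, -2.1]
finger_gap: 0.154
[ 0.05786968 -0.00585621  0.03023025] [-0.41465203  0.53020013  0.16391438  1.90821667 -0.12640195  0.71300123
  0.28552457]
pos [0.5463 0.1321 0.0685] rpy [-180.      0.    116.51] gap 0.154 t 12.83 F [ 0.1  0.4 -2.1]
slide(units, current frame) [0.07  0.029 0.062]  in goal frame [0.008 0.075 0.062]
turn(units) [-0.0000e+00  1.0000e-03 -1.2269e+01]
```

```bash
python3 -m pendant '[{"dr":[0,0,-1],"slide":[0,0,0],"hand":0},{"dr":[0,0,-1],"slide":[0,0,0],"hand":0},{"dr":[0,0,-1],"slide":[0,0,0],"hand":0},{"dr":[0,0,-1],"slide":[0,0,0],"hand":0},{"dr":[0,0,-1],"slide":[0,0,0],"hand":0},{"dr":[0,0,-1],"slide":[0,0,0],"hand":0},{"dr":[0,0,-1],"slide":[0,0,0],"hand":0},{"dr":[0,0,-1],"slide":[0,0,0],"hand":0},{"dr":[0,0,-1],"slide":[0,0,0],"hand":0},{"dr":[0,0,-1],"slide":[0,0,0],"hand":0},{"dr":[0,0,-1],"slide":[0,0,0],"hand":0},{"dr":[0,0,-0.5],"slide":[0,0,0],"hand":0}]'
python3 -c "
from h import *
print(env.state()['moment'])
go([.5462,.134,.063],177.85)"
```

```text
t: 13.83
ee_pos: [0.5464, 0.1319, 0.0686]
tcp_rot: [-3.141, 0.0, 3.038]
ft_force: [-0.3, -0.1, -2.0]
finger_gap: 0.158
[0.05121429 0.03929844 0.01437707]
pos [0.5464 0.1319 0.0686] rpy [-1.7999e+02  1.0000e-02  1.7405e+02] gap 0.158 t 13.83 F [-0.3 -0.1 -2. ]
slide(units, current frame) [0.016 0.082 0.222]  in goal frame [0.011 0.083 0.222]
turn(units) [-0.001  0.001 -0.76 ]
```

```bash
python3 -m pendant '[{"dr":[0,0,-0.8],"slide":[0,0,0.05],"hand":0},{"dr":[0,0,0],"slide":[0,0,0.06],"hand":0},{"dr":[0,0,0],"slide":[0,0,0.06],"hand":0},{"dr":[0,0,0],"slide":[0,0,0.04],"hand":0},{"dr":[0,0,0],"slide":[0,0,0],"hand":0},{"dr":[0,0,0],"slide":[0,0,0],"hand":0}]'
python3 -c "
from h import *
print(env.state()['moment'])
go([.5462,.134,.063],177.85)"
```

```text
t: 14.33
ee_pos: [0.5463, 0.1323, 0.0632]
tcp_rot: [-3.141, -0.0, 3.102]
ft_force: [0.5, 0.5, -1.0]
finger_gap: 0.158
[-0.05244127 -0.0099727   0.04727665]
pos [0.5463 0.1323 0.0632] rpy [-179.99   -0.    177.71] gap 0.158 t 14.33 F [ 0.5  0.5 -1. ]
slide(units, current frame) [0.006 0.07  0.009]  in goal frame [0.006 0.07  0.009]
turn(units) [-0.001 -0.001 -0.029]
```

```bash
python3 -m pendant '[{"dr":[0,0,0],"slide":[0,0,0.04],"hand":0},{"dr":[0,0,0],"slide":[0,0,0.04],"hand":0},{"dr":[0,0,0],"slide":[0,0,0],"hand":0},{"dr":[0,0,0],"slide":[0,0,0],"hand":0}]'
```

```text
t: 14.67
ee_pos: [0.5464, 0.1324, 0.0631]
tcp_rot: [-3.141, 0.0, 3.102]
ft_force: [-5.1, -1.4, 15.0]
finger_gap: 0.155
```

Floor contact felt (15 N). I'm easing off a little and releasing.

```bash
python3 -m pendant '[{"dr":[0,0,0],"slide":[0,0,-0.06],"hand":0},{"dr":[0,0,0],"slide":[0,0,0],"hand":0},{"dr":[0,0,0],"slide":[0,0,0],"hand":20},{"dr":[0,0,0],"slide":[0,0,0],"hand":28},{"dr":[0,0,0],"slide":[0,0,0],"hand":40},{"dr":[0,0,0],"slide":[0,0,0],"hand":60},{"dr":[0,0,0],"slide":[0,0,0],"hand":60},{"dr":[0,0,0],"slide":[0,0,0],"hand":60},{"dr":[0,0,0],"slide":[0,0,0],"hand":60}]'
python3 -m pendant '[{"dr":[0,0,0],"slide":[0,0,-0.2],"hand":60},{"dr":[0,0,0],"slide":[0,0,-0.5],"hand":60},{"dr":[0,0,0],"slide":[0,0,-0.8],"hand":60},{"dr":[0,0,0],"slide":[0,0,-0.8],"hand":60},{"dr":[0,0,0],"slide":[0,0,-0.8],"hand":60},{"dr":[0,0,0],"slide":[0,0,-0.8],"hand":60},{"dr":[0,0,0],"slide":[0,0,-0.8],"hand":60},{"dr":[0,0,0],"slide":[0,0,-0.5],"hand":60}]'
python3 -c "
from h import *
d=grab('scene','s6');crop(d,340,140,540,360,3,'s6c.png')
d=grab('top','t6');crop(d,120,100,280,260,4,'t6c.png')"
```

```text
t: 15.42
ee_pos: [0.5463, 0.1323, 0.0627]
tcp_rot: [3.142, -0.0, 3.102]
ft_force: [-0.2, -0.2, 0.3]
finger_gap: 0.599
t: 16.08
ee_pos: [0.5474, 0.1327, 0.1964]
tcp_rot: [3.14, 0.004, 3.102]
ft_force: [-0.0, -0.0, 0.2]
finger_gap: 0.598
```

View pics/s6c.png

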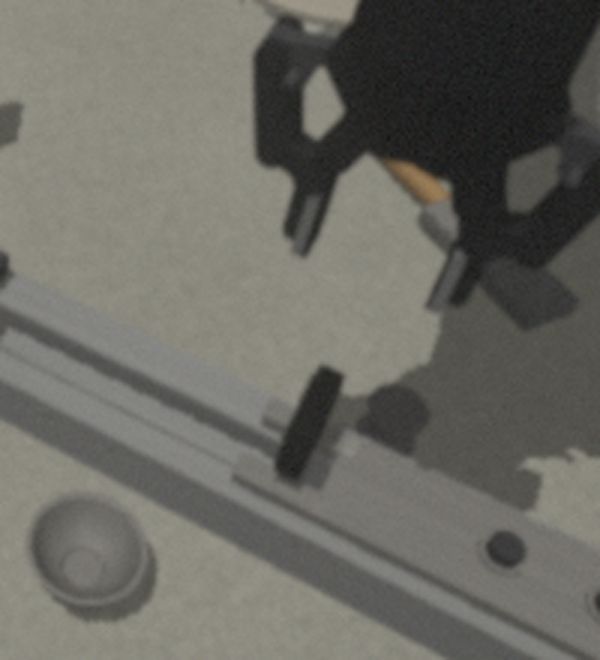

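View pics/t6c.png

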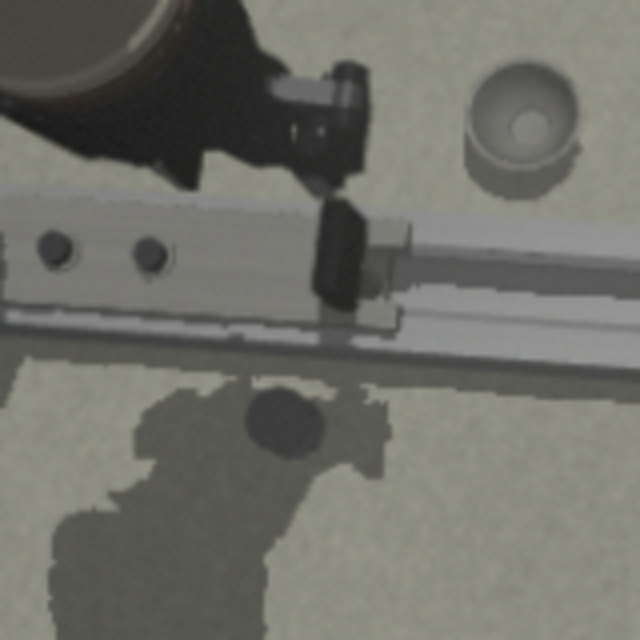

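```bash
python3 - <<'E'
from h import *
yh=np.array([.0375,.9993]);xh=np.array([.9993,-.0375]);S=np.array([.5462,.134])
for n,b in(('t6',(190,140,225,190)),('s6',(425,255,465,310))):
    d=load(n);P=np.array([dep(d,u,v) for v in range(b[1],b[3]) for u in range(b[0],b[2]) if d['depth'][v,u]>0])
    for lo,hi in((.062,.09),(.093,.106),):
        Q=P[(P[:,2]>lo)&(P[:,2]<hi)]
        if len(Q)<8: print(n,len(Q));continue
        r=cv2.minAreaRect((Q[:,:2]*1000).astype(np.float32));c=np.array(r[0])/1000-S
        print(n,lo,len(Q),'rect',np.round(r[0],1),np.round(r[1],1),round(r[2],1),'seat x,y mm',np.round([c@xh*1e3,c@yh*1e3],1),'zmax',Q[:,2].max())
E
```

```text
t6 0.062 106 rect [545.1 126. ] [11.6 47. ] 74.2 seat x,y mm [-0.8 -8. ] zmax 0.08868841720289954
t6 0.093 164 rect [546.1 131.1] [12.5 44.5] 87.6 seat x,y mm [-0.  -2.9] zmax 0.10356512283644785
s6 0.062 122 rect [550.7 138.1] [13.5 45. ] 68.5 seat x,y mm [4.3 4.3] zmax 0.08991978224001809
s6 0.093 275 rect [547.4 132.2] [13.9 48.7] 87.2 seat x,y mm [ 1.3 -1.8] zmax 0.1007382053366077
```

The bar is upright and across the slot (scene crop (310,425), top crop (340,255)). I measure it at about y = −2 mm and x = +1 mm from the seat, with its top at z ≈ 0.10, so it stands on the slot floor.

```bash
python3 -c "
from h import *
s=env.state();print(s['t'],s['ft_force'],abs(s['qvel']).max())
print(env.hand_in())"
```

```text
16.1833 [ 0.43518388 -0.09813309  0.91785158] 0.04096311598688932
the job is handed in; nothing more can be done
None
```

I moved the large T-bolt from the block to the stand's notch and handed the job in at about 16 s. The hand-in gave no verdict.

- **What I did:** I lowered the head lengthwise into the open slot and slid it into the notch, stopping about 2 mm short of the seat point. I then turned it a quarter turn, set it on the slot floor (15 N contact), eased off and released it, and raised the gripper clear.
- **Last checks:** Depth from both cameras put the bar about 2–3 mm short of the seat along the slot and within 1.5 mm of it across. The bar lay across the slot to within about 1°, and its top at z ≈ 0.10 m means it stands on the floor, upright. The force on the tool was about zero.
- **Disagreements:** In the lower band of depth points, the two views put the centre about 12 mm apart along the slot (−8 and +4 mm). Each camera sees only one side of the bar there, so I took the top-face values.
- **Not re-measured:** I did not check the small T-bolt's position at the end. Nothing touched it, and it was still in its well in the picture taken after the lift.

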